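Switch on the extractor and raise the booth window to its mark

ROBOT

A 6-joint arm with a two-finger parallel gripper is mounted at the origin on a cart in front of the work surface, level with it; the furniture and walls round the work are solid. World frame = base frame: x ahead of the robot, y to its left, z up, the work surface at z = 0. Lengths are in m, angles in rad, forces in N, time in s.
With the tool pointing down it reaches from about 0.325 to 0.925 m from the base axis. Payload 3.1 kg.
Tool frame: the origin (TCP) lies at the very end of the fingers, on their centre line; the grasp point (between the pads) lies 19 mm behind it; z points along the fingers, y is the line along which they close (so a half turn about z gives the same grasp; the last joint's range is limited). The gripper opens to 85 mm and grips with 20 to 120 N. Pads are 22 mm wide; open, the fingers measure 114 mm over their backs; the gripper's body (76 mm by 85 mm) begins 54 mm behind the grasp point. The pads swing forward as they close: fully open they stand 13 mm farther back than shut.
Start: joints at [-1.298, 0.217, 1.613, -0, 1.311, -0.112], TCP at [0.235, -0.579, 0.231] pointing down, gripper open.
Joint ranges: [-2.75, 2.75], [-0.78, 2.1], [0.31, 2.55], [-1.13, 4.27], [0.13, 2.63], [-2.58, 2.58]. Speed limits (rad/s): [2.79, 2.79, 3.14, 3.14, 3.14, 3.14].

INTERFACE

Orientations are given as a unit quaternion [x, y, z, w].
In Python, from bench import sense, capture, hand_in gives the robot as it stands.
- The arm moves only by the tool play_rows, never from a script. Its argument "plan" is one flat list of numbers, 4 for each row, row after row: the shift along the tool's x, y, z in m, then the turn about the tool's z in degrees. A call has 1 to 10 rows; each row is the pose to reach, as a shift and turn from the pose commanded when the call began, along the tool's axes at that moment; what a row does not reach only later rows make up. A row lasts 1/10 s, in which the tool goes at most 50 mm and 8.59 degrees, less where a joint would pass 70% of its speed; a pose out of reach is approached as far as the arm can. A call with a gripper value outside its range is refused whole. "fingers" is the closure, from 0 (fully open) to 1 (shut), set as the call begins (left out, the last holds). The fingers move at their own pace and stop on an object; the grip force is fixed at half the most. Time passes only in rows, so rows that repeat a pose let the fingers close. It gives the time, the measured TCP pose, the force, the opening and the grip force at its end, in the units of the state.
- sense(): the state, without advancing time (a new reading comes with each control period).
- capture(name): name is "scene" or "top"; returns a dict with "image" (420x560x3 uint8, blue, green, red), "depth" (420x560 float32, m along the optical axis (not along the pixel's ray), 0 where there is no reading), "fov_y" (degrees; the focal length in pixels is half the picture's height over the tangent of half this angle, whatever the lens; pixels are square), "cx", "cy" (the principal point, pixels), "R" (3x3) and "t" (3): a world point X has camera coordinates R X + t. Camera axes: x right, y down, z forward; pixel columns grow to the right and rows downward; lengths in m; the calibration is good to about 2 mm. A picture is of the moment at which its call begins.
- hand_in(): hands the job in; it is judged then, once.
The state is a dict: "time_s": time; "joint_pos": joint angles; "qvel": joint speeds; "joint_efforts": joint torques, N m; "eef_pos": TCP position; "ee_rot": TCP orientation; "wrist_force": force on the tool from outside, world axes, zero at the start; "moment": the same for the moment, N m; "grip_width": finger opening in m; "gripper_force": force on a finger pad.
Only numpy, scipy, OpenCV 4.12 (cv2) and the standard library are available. Lean on these libraries where they do the work, as an engineer would, in place of code of your own. Each camera call takes 0.05 s, during which the arm holds its last target. There are 200 camera calls.

TASK

Switch on the extraction by pressing down the raised end of the black rocker on the ivory switch box. Then push the booth's counterweighted window up with the fingertips from beneath its projecting lip, until the front edge of the lip is level with the ridge of the ridged height clip on one of the booth's posts (not the clip with the round screw), and leave it there. Only press and push: do not pinch the lip, and leave the loose things on the bench where they are.

Things in the scene. Friction and masses are not known exactly. Their poses are not given: they have to be found in the camera images.
- booth: Benchtop extraction booth, fixed, 220 mm deep (x), 300 mm wide (y), aluminium frame and clear panes; front posts and head rail 484 mm high, roof 300 mm. Origin: centre of its underside; its own -x points out of the front, z up. The front posts are 24 mm square, centred at x = -98 mm, y = +138 and -138 mm; the window slides up and down between them.
- window (a joint): Height of the window above its lowest position, m, 0 to 0.19, grows upward. Counterweighted: it stays wherever it is left; pushing it up takes about 4 N plus 10 N per m/s. It starts near the bottom (0 to 0.035). A thin black rubber strip lies on top of its lip; that and the underside are pressed together only when the lip is pinched.
- lip_edge (a point): Middle of the lip's rounded front edge: centre of a 14 mm thick nose (7 mm below, above and in front); moves with the window, 100 mm above the bench at joint 0. The lip is a level shelf 9 mm thick, 210 mm long along the booth's y, from the pane out to this edge 53 mm in front of it. Open air beneath, down to the bench or the booth's 12 mm base plate, which begins 36 mm behind this point.
- mark_edge (a point): Middle of the sharp front edge of the ridge on the ridged height clip, 19 mm in front of the post's face. The front edge of the lip must be level with this point. x, y, z axes as the booth's.
- height_mark: The ridged height clip: dark steel clip 30 mm wide and 28 mm high, with a horizontal diamond-section ridge across its front; fixed on the front face of the left or the right front post, at a height of 185 to 275 mm above the bench. Origin on the post's face, at the ridge's height.
- screw_clip: The other clip, of no concern: same plate but with a round 18 mm screw head in front instead of a ridge; fixed on the other front post, at any height.
- fan_switch: Ivory extractor switch box, fixed to the bench, 151 mm (x) by 159 mm (y) by 56 mm high, with a black rocker and a red press lamp on top. Origin: centre of its underside. The rocker is 18 mm (x) by 28 mm (y), its hinge along the box's x axis at x = 45, y = -18, z = 57 mm; its highest points are 66 mm above the bench.
- fan_switch_rocker (a joint): Rocker angle, rad: 0 = off (the end towards the box's -y raised), 0.244 = on (the -y end pressed down about 3 mm). It stays where it is left and takes under 3 N at its end.
- rocker_end (a point): The place to press: on the raised half of the rocker, 12 mm from the hinge towards the box's -y, 66 mm above the bench. Moves with the box, not with the rocker.
- flush_cutters: Loose cutters with red handles, 48 x 141 x 12 mm. Bystander.
- hex_driver: Loose screwdriver with an orange handle, 24 x 173 x 25 mm. Bystander.
- lens_cell_1: Loose lens in a black ring, 34 mm across, 14 mm high. Bystander.
- lens_cell_2: Loose lens in a black ring, 28 mm across, 11 mm high. Bystander.
- battery_1: Loose upright battery cell, 15 mm across, 50 mm high. Bystander.
- fixture_block_1: Loose white drilled block, 30 x 45 x 22 mm. Bystander.

How it is judged:
On the way, in this order (a step that is already met when the one before it is completed fails the run):
1. the rocker is switched on (value of joint fan_switch_rocker above 0.17 rad), for 0.2 s.
2. the window is being pushed up by the fingers on its lip ((contact force between the fingers and window_c5 above 0.5 N or contact force between the fingers and window_c6 above 0.5 N) and velocity of joint window above 0.003 m/s), for 0.2 s.
3. the lip's front edge is level with the ridge of the height clip (z of lip_edge in the frame of mark_edge between -0.01 and 0.01 m), for 0.2 s.
At the end, for the whole second after the job is handed in: The rocker is on (over 0.17 rad) and the window rests with the front edge of its lip within 10 mm of the height of the ridge on the ridged clip (all of step 3 and value of joint fan_switch_rocker above 0.17 rad and velocity of joint window between -0.005 and 0.005 m/s); the robot touches nothing.
It fails at once if the window is raised more than 15 mm while the extraction is off (distance of lip_edge from where it was at the start of the episode above 0.015 m and value of joint fan_switch_rocker below 0.12 rad).
It fails at once if the lip is pinched from above and below (contact force between the fingers and window_c7 above 1.5 N and (contact force between the fingers and window_c5 above 1.5 N or contact force between the fingers and window_c6 above 1.5 N)).
It fails at once if a loose thing on the bench is moved or carried more than 30 mm (distance of any of flush_cutters, hex_driver, lens_cell_1, lens_cell_2, battery_1, fixture_block_1 from where it was at the start of the episode above 0.03 m).
It also fails if it takes over 48 s, if anything falls off the work surface, if the arm or the gripper's body presses on something with over 40 N, if the wrist force passes 120 N, or if a joint passes its speed limit or range.

## Working session

There is one attempt and no reset: what is moved stays moved. The work goes in short steps, Python scripts to look and compute and a tool call to move; the robot and the scene stay as the last step left them, time stands still between calls to the robot, and variables do not carry over. Pictures are saved under pics/ and viewed, at most 10 in all, crops included, and the job is handed in when it is done.

Besides the shell and the picture viewer there is one more tool, called after "Request:" as a command line: name --argument value ..., lists and objects as JSON in quotes. play_rows: Moves the arm, as the interface text tells. Its arguments: {"type":"object","properties":{"plan":{"type":"array"},"fingers":{"type":"number"}},"required":["plan"]}

```bash
mkdir -p pics; cat > h.py <<'E'
import numpy as np,cv2
from bench import sense,capture,hand_in
def pts(c):
    h,w=c["depth"].shape;f=h/2/np.tan(np.radians(c["fov_y"])/2)
    u,v=np.meshgrid(np.arange(w),np.arange(h));d=c["depth"]
    P=np.stack([(u-c["cx"])/f*d,(v-c["cy"])/f*d,d],-1)
    return (P-c["t"])@c["R"]
def get(n):
    c=capture(n);np.savez("pics/%s.npz"%n,**c);return c
E
python3 - <<'E'
from h import *
for n in("scene","top"):
    c=get(n);cv2.imwrite(f"pics/{n}1.png",c["image"]);print(n,c["fov_y"],c["cx"],c["cy"],-c["R"].T@c["t"],c["R"].round(2).tolist())
s=sense();print(s["eef_pos"],s["ee_rot"],s["time_s"])
E
```

```text
scene 46.24125378576481 273.16236874874744 206.22698227300913 [-0.09070493  0.38624606  0.86748027] [[-0.57, -0.82, -0.01], [-0.55, 0.39, -0.74], [0.61, -0.42, -0.67]]
top 46.50950251158811 280.31291616149275 207.591827349674 [ 0.42109891 -0.08030154  1.30389975] [[-0.02, -1.0, -0.03], [-0.99, 0.02, -0.11], [0.11, 0.03, -0.99]]
[ 0.23442444 -0.57856912  0.23006638] [ 9.81544312e-01  1.91231671e-01 -1.13923989e-04 -1.09452532e-03] 0.1
```

View pics/scene1.png

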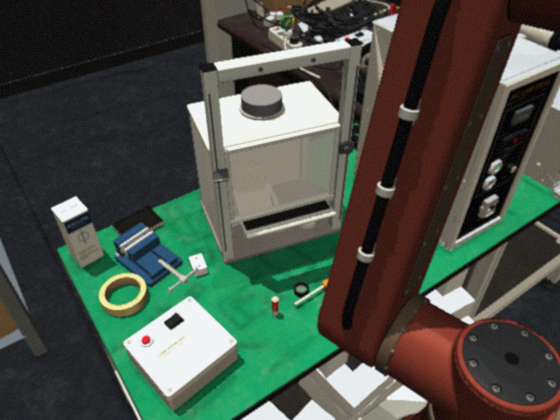

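View pics/top1.png

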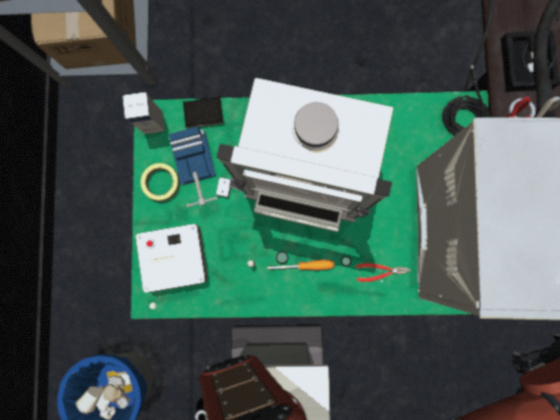

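The pictures show the booth's lip with its black strip at scene (290,215) and top (297,207), and clips at scene (222,175) and (346,148). The switch box is at top (171,257), with the rocker at top (174,239). Next I zoom in on the clips and rocker and measure.

```bash
python3 - <<'E'
from h import *
S=dict(np.load("pics/scene.npz"));T=dict(np.load("pics/top.npz"))
def cr(c,u,v,r=20):return cv2.resize(c["image"][v-r:v+r,u-r:u+r],(380,290) if 0 else (290,290),interpolation=cv2.INTER_CUBIC)
a=np.hstack([cr(S,222,175),cr(S,346,148)]);b=np.hstack([cr(S,174,321),cr(T,174,239)])
cv2.imwrite("pics/z.png",np.vstack([a,b]))
P=pts(T);Q=pts(S)
# box: white top face
hsv=cv2.cvtColor(T["image"],cv2.COLOR_BGR2HSV)
m=((P[...,2]>.045)&(P[...,2]<.07)&(T["depth"]>0)).astype(np.uint8);m[:, :130]=0;m[:,215:]=0;m[:215]=0;m[300:]=0
n,l,st,ce=cv2.connectedComponentsWithStats(m);i=1+st[1:,4].argmax()
X=P[l==i];print("box",cv2.minAreaRect(X[:,:2].astype(np.float32)),np.median(X[:,2]))
d=(T["image"].max(-1)<60);d[:228]=0;d[250:]=0;d[:,:160]=0;d[:,188:]=0
X=P[d];print("rocker",cv2.minAreaRect(X[:,:2].astype(np.float32)),X.mean(0),X[:,2].max())
for u,v in[(222,175),(346,148)]:
  print((u,v));
  for dv in(-12,-6,-3,0,3,6,12):print(dv,[Q[v+dv,u+k].round(3).tolist() for k in(-4,0,4)])
# lip in top view
print("strip");d=(T["image"].max(-1)<40);d[:192]=0;d[225:]=0;d[:,:255]=0;d[:,345:]=0
X=P[d&(T["depth"]>0)];print(cv2.minAreaRect(X[:,:2].astype(np.float32)),np.median(X[:,2]))
print([ (r,P[r,297].round(3).tolist()) for r in range(196,230,2)])
for n,u,v in[("roofTL",262,86),("roofTR",388,106),("BR",375,190),("pL",225,157),("pR",405,187)]:print(n,P[v,u].round(3))
for n,u,v in[("hex",300,266),("hexL",270,268),("lens",282,258),("bat",251,264),("cut",375,265),("white",223,187)]:print(n,P[v,u].round(3))
E
```

```text
box ((0.4360312223434448, 0.24058271944522858), (0.15162964165210724, 0.16009581089019775), 8.804343223571777) 0.05476927248488475
rocker ((0.4822520911693573, 0.22961217164993286), (0.019947657361626625, 0.015632623806595802), 87.20755767822266) [0.48224397 0.2285561  0.06281167] 0.06764194876699468
(222, 175)
-12 [[0.596, 0.043, 0.29], [-0.091, 0.386, 0.867], [0.601, 0.023, 0.278]]
-6 [[0.599, 0.043, 0.274], [0.595, 0.036, 0.274], [0.59, 0.03, 0.274]]
-3 [[0.592, 0.047, 0.273], [0.588, 0.04, 0.273], [0.585, 0.033, 0.271]]
0 [[0.588, 0.05, 0.269], [0.588, 0.041, 0.266], [0.583, 0.035, 0.266]]
3 [[0.584, 0.052, 0.265], [0.581, 0.045, 0.264], [0.576, 0.039, 0.264]]
6 [[0.587, 0.051, 0.255], [0.589, 0.042, 0.25], [0.597, 0.029, 0.238]]
12 [[0.599, 0.047, 0.23], [0.598, 0.038, 0.226], [0.597, 0.03, 0.223]]
(346, 148)
-12 [[0.532, -0.216, 0.287], [0.531, -0.227, 0.283], [0.528, -0.236, 0.281]]
-6 [[0.531, -0.218, 0.272], [0.528, -0.226, 0.27], [0.522, -0.232, 0.271]]
-3 [[0.527, -0.214, 0.268], [0.523, -0.222, 0.267], [0.52, -0.231, 0.265]]
0 [[0.528, -0.216, 0.259], [0.516, -0.217, 0.26
[... 496 characters left out ...]
117]), (204, [0.56, -0.088, 0.119]), (206, [0.555, -0.088, 0.116]), (208, [0.55, -0.087, 0.117]), (210, [0.545, -0.087, 0.119]), (212, [0.54, -0.087, 0.121]), (214, [0.536, -0.087, 0.111]), (216, [0.531, -0.087, 0.109]), (218, [0.526, -0.087, 0.111]), (220, [0.521, -0.087, 0.112]), (222, [0.525, -0.087, 0.002]), (224, [0.52, -0.087, 0.0]), (226, [0.515, -0.087, -0.008]), (228, [0.509, -0.087, -0.003])]
roofTL [ 0.792 -0.017  0.302]
roofTR [ 0.743 -0.282  0.297]
BR [ 0.539 -0.218  0.482]
pL [0.6   0.036 0.484]
pR [ 0.614 -0.378  0.002]
hex [ 0.409 -0.093  0.019]
hexL [ 0.404 -0.014  0.009]
lens [ 0.43  -0.046  0.011]
bat [0.416 0.032 0.048]
cut [ 0.408 -0.289  0.009]
white [0.62  0.108 0.023]
```

View pics/z.png

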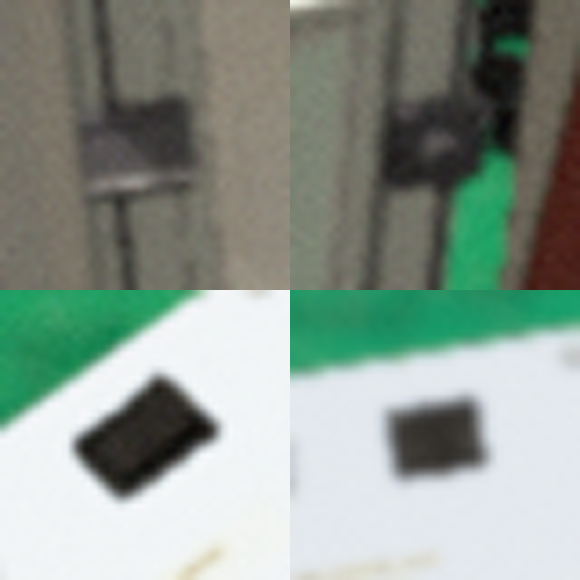

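The left clip, at scene row ~180, has the ridge (bright horizontal edge). The right one has the round screw. In both rocker crops the rocker matches the box model.

```bash
cat >> h.py <<'E'
from scipy.spatial.transform import Rotation as Ro
def sh(wps,p=None,a=None):
    "world waypoints -> tool-frame shifts (mm)"
    s=sense();R=Ro.from_quat(s["ee_rot"]).as_matrix();p=s["eef_pos"]
    print("t",s["time_s"],"p",np.round(p,4),"xang",np.degrees(np.arctan2(R[1,0],R[0,0])).round(1),"tilt",np.round(R[:,2],3),"F",np.round(s["wrist_force"],1),"w",s["grip_width"])
    for w in wps:print(w,(1000*R.T@(np.array(w)-p)).round(1))
E
python3 - <<'E'
from h import *
S=dict(np.load("pics/scene.npz"));h=420
f=h/2/np.tan(np.radians(S["fov_y"])/2);C=-S["R"].T@S["t"]
n=np.array([-.969,.248,0]);p0=np.array([.597,.036,0])
for v in(170,177,178,179,180,181,182):
  d=S["R"].T@np.array([(221-S["cx"])/f,(v-S["cy"])/f,1])
  print(v,[(C+d*(((p0+k*n-C)@n)/(d@n))).round(4).tolist() for k in(.0,.008,.019)],S["image"][v,219:224].mean(1).round())
sh([(.234,-.4,.24),(.25,-.25,.24),(.33,-.1,.23),(.42,.08,.2),(.486,.214,.16)])
E
```

```text
170 [[0.5973, 0.0373, 0.27], [0.59, 0.041, 0.2763], [0.58, 0.0461, 0.285]] [56. 57. 48. 47. 49.]
177 [[0.5977, 0.0387, 0.2527], [0.5904, 0.0424, 0.2592], [0.5803, 0.0475, 0.2682]] [87. 84. 86. 74. 64.]
178 [[0.5977, 0.0389, 0.2502], [0.5904, 0.0426, 0.2568], [0.5804, 0.0476, 0.2658]] [92. 95. 94. 93. 84.]
179 [[0.5978, 0.0391, 0.2477], [0.5905, 0.0428, 0.2543], [0.5804, 0.0478, 0.2633]] [123. 132. 130. 120. 107.]
180 [[0.5978, 0.0393, 0.2452], [0.5905, 0.043, 0.2518], [0.5805, 0.048, 0.2609]] [140. 140. 134. 111.  93.]
181 [[0.5979, 0.0395, 0.2427], [0.5906, 0.0431, 0.2493], [0.5805, 0.0482, 0.2584]] [82. 83. 89. 79. 85.]
182 [[0.5979, 0.0397, 0.2401], [0.5906, 0.0433, 0.2468], [0.5806, 0.0484, 0.256]] [ 64.  80.  91.  96. 101.]
t 0.1 p [ 0.2344 -0.5786  0.2301] xang 22.0 tilt [-0.001  0.002 -1.   ] F [-0.7 -0.4 -0.7] w 0.0853390537689565
(0.234, -0.4, 0.24) [  66.6 -165.7   -9.6]
(0.25, -0.25, 0.24) [ 137.8 -298.7   -9.3]
(0.33, -0.1, 0.23) [ 268.2 -407.7    1. ]
(0.42, 0.08, 0.2) [ 419.2 -540.7   31.3]
(0.486, 0.214, 0.16) [ 530.7 -640.    71.6]
```

Request:
play_rows --plan '[0.018,-0.045,-0.01,0,0.036,-0.09,-0.01,0,0.054,-0.13,-0.01,0,0.066,-0.166,-0.01,0,0.09,-0.21,-0.01,-8,0.115,-0.25,-0.01,-16,0.138,-0.295,-0.01,-24,0.175,-0.325,-0.005,-32,0.22,-0.365,0,-40,0.25,-0.395,0,-48]' --fingers 1

```text
time_s: 1.1
eef_pos: [0.3168, -0.12, 0.2307]
ee_rot: [0.818, 0.576, 0.0, 0.0]
wrist_force: [2.0, -0.6, -0.5]
grip_width: 0.0
gripper_force: 0.0
```

```bash
python3 - <<'E'
from h import *
sh([(.42,.08,.2),(.486,.214,.13),(.486,.214,.075),(.486,.214,.060)])
E
```

```text
t 1.1 p [ 0.3168 -0.12    0.2307] xang 70.3 tilt [ 0. -0. -1.] F [ 2.  -0.6 -0.5] w 3.587059713395616e-05
(0.42, 0.08, 0.2) [223.   29.7  30.8]
(0.486, 0.214, 0.13) [371.4  46.6 100.8]
(0.486, 0.214, 0.075) [371.4  46.6 155.8]
(0.486, 0.214, 0.06) [371.4  46.6 170.8]
```

Request:
play_rows --plan '[0.045,0.006,0.01,-7,0.09,0.012,0.02,-14,0.135,0.018,0.025,-21,0.18,0.024,0.03,-27,0.223,0.03,0.035,-27,0.265,0.035,0.055,-27,0.31,0.04,0.075,-27,0.35,0.044,0.1,-27,0.369,0.047,0.12,-27,0.369,0.047,0.14,-27]'

```text
time_s: 2.1
eef_pos: [0.4879, 0.2114, 0.0902]
ee_rot: [0.661, 0.75, 0.0, -0.0]
wrist_force: [0.2, -0.0, -0.5]
grip_width: -0.0001
gripper_force: 0.0
```

Request:
play_rows --plan '[0,0,0,0,0,0,0,0]'

```text
time_s: 2.3
eef_pos: [0.4862, 0.2086, 0.0907]
ee_rot: [0.662, 0.749, -0.001, -0.001]
wrist_force: [0.3, -0.8, 0.5]
grip_width: 0.0
gripper_force: 0.0
```

```bash
python3 - <<'E'
from h import *
sh([(.486,.214,.075),(.486,.214,.060)])
E
```

```text
t 2.3 p [0.4862 0.2086 0.0907] xang 97.0 tilt [-0.002 -0.001 -1.   ] F [ 0.3 -0.8  0.5] w 1.3395524769260853e-05
(0.486, 0.214, 0.075) [ 5.4  0.5 15.7]
(0.486, 0.214, 0.06) [ 5.4  0.5 30.7]
```

Request:
play_rows --plan '[0.004,0,0.012,0,0.004,0,0.02,0,0.004,0,0.024,0,0.004,0,0.026,0,0.004,0,0.028,0,0.004,0,0.029,0,0.004,0,0.03,0,0.004,0,0.03,0]'

```text
time_s: 3.1
eef_pos: [0.4869, 0.2113, 0.0632]
ee_rot: [0.662, 0.75, -0.001, 0.001]
wrist_force: [-3.1, -6.6, 10.4]
grip_width: 0.0
gripper_force: 5.8
```

Request:
play_rows --plan '[0,0,-0.03,0,0,0,-0.07,0,0,0,-0.08,0]'

```text
time_s: 3.4
eef_pos: [0.49, 0.2138, 0.1464]
ee_rot: [0.662, 0.749, 0.004, 0.002]
wrist_force: [1.1, -0.1, 0.3]
grip_width: -0.0
gripper_force: 0.0
```

```bash
python3 - <<'E'
from h import *
sh([(.43,.1,.15),(.42,-.056,.15),(.42,-.056,.06)])
T=get("top");S=get("scene")
cv2.imwrite("pics/r2.png",np.hstack([cv2.resize(c["image"][v-25:v+25,u-25:u+25],(350,350),interpolation=2) for c,u,v in((S,174,321),(T,174,239))]))
E
```

```text
t 3.4 p [0.49   0.2138 0.1464] xang 97.0 tilt [ 0.009  0.003 -1.   ] F [ 1.1 -0.1  0.3] w -2.1204104266819238e-05
(0.43, 0.1, 0.15) [-105.6  -73.5   -4.5]
(0.42, -0.056, 0.15) [-259.2 -102.5   -5. ]
(0.42, -0.056, 0.06) [-259.3 -103.3   85. ]
```

View pics/r2.png

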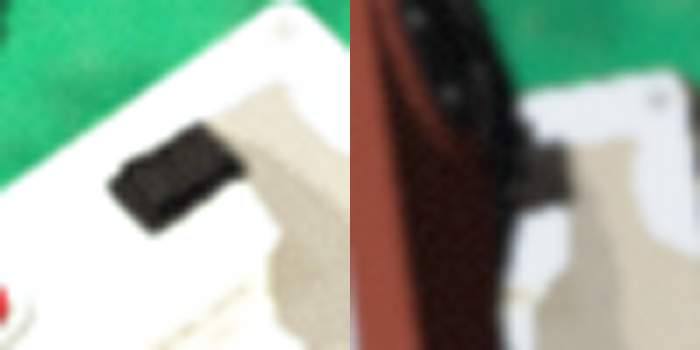

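The rocker now shows its left end raised (crop at 110–240, 125–235), and the tip stopped at 63 mm under 10 N, so it is switched on. Next I move to the booth with the gripper open.

Request:
play_rows --plan '[-0.03,-0.02,-0.005,0,-0.06,-0.045,-0.005,0,-0.1,-0.07,-0.005,5,-0.14,-0.08,-0.005,10,-0.18,-0.085,-0.005,15,-0.22,-0.095,-0.005,21.4,-0.255,-0.1,-0.005,21.4,-0.257,-0.1,0.03,21.4,-0.257,-0.1,0.07,21.4,-0.257,-0.1,0.085,21.4]' --fingers 0

```text
time_s: 4.5
eef_pos: [0.4139, -0.0536, 0.0512]
ee_rot: [0.79, 0.613, -0.003, -0.004]
wrist_force: [-0.6, 0.3, -0.0]
grip_width: 0.0852
gripper_force: 0.0
```

Request:
play_rows --plan '[0,0,0,0,0,0,0,0]'

```text
time_s: 4.7
eef_pos: [0.4178, -0.0542, 0.0554]
ee_rot: [0.79, 0.613, -0.001, -0.001]
wrist_force: [-0.1, -0.4, -0.1]
grip_width: 0.0853
gripper_force: 0.0
```

```bash
python3 - <<'E'
from h import *
sh([(.52,-.082,.104)])
T=get("top");S=get("scene")
cv2.imwrite("pics/r3.png",np.hstack([cv2.resize(S["image"][150:330,190:370],(400,400),interpolation=2),cv2.resize(T["image"][130:310,220:400],(400,400),interpolation=2)]))
E
```

```text
t 4.7 p [ 0.4178 -0.0542  0.0554] xang 75.6 tilt [-0.002  0.001 -1.   ] F [-0.1 -0.4 -0.1] w 0.08528600031626753
(0.52, -0.082, 0.104) [ -1.6 105.8 -48.9]
```

View pics/r3.png

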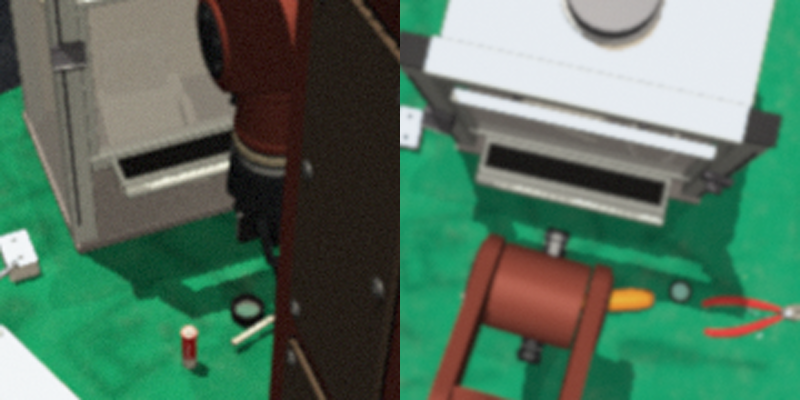

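Top view: the front finger's upward-facing back shows at crop (557,240), i.e. top pixel about (291,238). I read its profile to see where it can get under the nose.

```bash
python3 - <<'E'
from h import *
T=dict(np.load("pics/top.npz"));P=pts(T);s=sense();R=Ro.from_quat(s["ee_rot"]).as_matrix()
L=(P-s["eef_pos"])@R
for v in range(229,250,1):print(v,[(L[v,u]*1000).round().astype(int).tolist() for u in(287,290,293)])
E
```

```text
229 [[16, 86, 62], [8, 88, 58], [0, 90, 57]]
230 [[16, 84, 61], [8, 85, 57], [0, 87, 62]]
231 [[15, 81, 57], [7, 83, 62], [-1, 85, 62]]
232 [[10, 71, -76], [6, 80, 60], [-1, 82, 55]]
233 [[9, 67, -105], [2, 70, -84], [-4, 73, -69]]
234 [[8, 65, -115], [1, 66, -111], [-5, 69, -95]]
235 [[7, 62, -114], [1, 64, -118], [-6, 65, -116]]
236 [[7, 60, -114], [0, 62, -112], [-7, 63, -114]]
237 [[6, 58, -115], [0, 60, -113], [-7, 61, -114]]
238 [[6, 56, -113], [-1, 57, -111], [-8, 59, -112]]
239 [[6, 54, -95], [-1, 55, -111], [-8, 57, -115]]
240 [[6, 53, -64], [-2, 53, -112], [-9, 55, -102]]
241 [[6, 51, -62], [-3, 50, -114], [-9, 53, -98]]
242 [[4, 47, -112], [-3, 48, -113], [-9, 52, -61]]
243 [[3, 45, -108], [-3, 46, -109], [-10, 49, -61]]
244 [[-2, 37, -309], [-4, 44, -113], [-10, 47, -64]]
245 [[-3, 35, -317], [-8, 36, -310], [-11, 44, -70]]
246 [[-3, 33, -319], [-9, 34, -316], [-14, 35, -313]]
247 [[-4, 31, -325], [-9, 32, -322], [-15, 33, -318]]
248 [[-4, 29, -327], [-10, 30, -326], [-15, 32, -320]]
249 [[-5, 27, -326], [-10, 28, -326], [-16, 30, -325]]
```

```bash
python3 - <<'E'
from h import *
T=dict(np.load("pics/top.npz"));P=pts(T);s=sense();R=Ro.from_quat(s["ee_rot"]).as_matrix()
L=(P-s["eef_pos"])@R*1000
m=(T["depth"]>0)&(P[...,2]>.2);m[:234]=0;m[300:]=0;m[:,:240]=0;m[:,330:]=0
for a in range(-400,-150,25):
  k=m&(L[...,2]>=a)&(L[...,2]<a+25)
  if k.sum()>5:print(a,k.sum(),"y max",np.percentile(L[k][:,1],98).round(),"x",L[k][:,0].min().round(),L[k][:,0].max().round())
E
```

```text
-400 301 y max -30.0 x -54.0 58.0
-375 367 y max 4.0 x -55.0 56.0
-350 1709 y max 30.0 x -61.0 60.0
-325 472 y max 40.0 x -62.0 61.0
-300 18 y max 35.0 x -42.0 43.0
```

Request:
play_rows --plan '[0,0,-0.02,8.5,0,0,-0.035,17,0,0,-0.035,25.5,0,0,-0.035,34,0,0.01,-0.035,42.5,0,0.02,-0.035,51,0,0.03,-0.035,59.5,0,0.045,-0.035,68,0,0.06,-0.035,76.5,0,0.075,-0.035,85]' --fingers 1

```text
time_s: 5.8
eef_pos: [0.4934, -0.0733, 0.0931]
ee_rot: [0.996, -0.084, 0.002, 0.0]
wrist_force: [-0.1, -0.3, -0.0]
grip_width: -0.0002
gripper_force: 0.0
```

Request:
play_rows --plan '[0,0,0,5,0,0,0,5,0,0,0,5]'

```text
time_s: 6.1
eef_pos: [0.492, -0.073, 0.0923]
ee_rot: [0.992, -0.124, 0.001, 0.0]
wrist_force: [-0.3, -0.2, -0.1]
grip_width: 0.0003
gripper_force: 0.0
```

```bash
python3 - <<'E'
from h import *
sh([(.52,-.082,.104)])
E
```

```text
t 6.1 p [ 0.492  -0.073   0.0923] xang -14.2 tilt [ 0.002 -0.    -1.   ] F [-0.3 -0.2 -0.1] w 0.0002500911731751468
(0.52, -0.082, 0.104) [ 29.3   1.8 -11.7]
```

Request:
play_rows --plan '[0.01,0,0,0,0.014,0,0,0,0.018,0,0,0,0.021,0,0,0,0.023,0,0,0,0.023,0,0,0]'

```text
time_s: 6.7
eef_pos: [0.5083, -0.0773, 0.0892]
ee_rot: [0.992, -0.125, -0.007, -0.001]
wrist_force: [-10.0, 1.3, 4.2]
grip_width: -0.0001
gripper_force: 5.1
```

Request:
play_rows --plan '[0.004,0,0,0,0.008,0,-0.001,0,0.008,0,-0.004,0,0.008,0,-0.008,0,0.008,0,-0.012,0,0.008,0,-0.016,0]'

```text
time_s: 7.3
eef_pos: [0.5081, -0.0773, 0.1001]
ee_rot: [0.992, -0.124, -0.016, -0.002]
wrist_force: [-17.2, 2.7, -4.3]
grip_width: -0.0002
gripper_force: 8.7
```

```bash
cat >> h.py <<'E'
def lip(name=None):
    T=get("top");P=pts(T)
    # strip
    d=(T["image"].max(-1)<40)&(T["depth"]>0)
    d[:185]=0;d[235:]=0;d[:,:258]=0;d[:,342:]=0
    z=P[...,2][d];z=z[(z>.09)&(z<.33)];print("strip n",len(z),np.percentile(z,[20,40,50,60,80]).round(4))
    if name:cv2.imwrite("pics/"+name,T["image"])
E
python3 - <<'E'
from h import *
lip("l1.png");sh([])
E
```

```text
strip n 87 [0.1235 0.1247 0.1251 0.1256 0.1267]
t 7.35 p [ 0.5082 -0.0773  0.1008] xang -14.3 tilt [-0.032  0.008 -0.999] F [-19.2   2.7  -3. ] w 0.00026147774163801254
```

Request:
play_rows --plan '[0.002,0,-0.005,0,0.002,0,-0.01,0,0.002,0,-0.015,0,0.002,0,-0.02,0,0.002,0,-0.025,0,0.002,0,-0.03,0,0.002,0,-0.035,0,0.002,0,-0.04,0,0.002,0,-0.045,0,0.002,0,-0.05,0]'

```text
time_s: 8.35
eef_pos: [0.5081, -0.0773, 0.1487]
ee_rot: [0.992, -0.124, -0.02, -0.002]
wrist_force: [-22.6, 3.4, -5.2]
grip_width: 0.0003
gripper_force: 11.2
```

```bash
python3 - <<'E'
from h import *
lip();sh([])
E
```

```text
strip n 118 [0.1725 0.1743 0.1753 0.1761 0.3103]
t 8.4 p [ 0.5081 -0.0773  0.1496] xang -14.3 tilt [-0.039  0.009 -0.999] F [-23.7   4.9  -2.8] w -0.00011562452570079418
```

Request:
play_rows --plan '[0,0,-0.005,0,0,0,-0.01,0,0,0,-0.015,0,0,0,-0.02,0,0,0,-0.025,0,0,0,-0.03,0,0,0,-0.035,0,0,0,-0.04,0,0,0,-0.045,0,0,0,-0.05,0]'

```text
time_s: 9.4
eef_pos: [0.5081, -0.0773, 0.1984]
ee_rot: [0.992, -0.124, -0.021, -0.002]
wrist_force: [-23.8, 5.3, -4.4]
grip_width: -0.0002
gripper_force: 12.4
```

Request:
play_rows --plan '[0,0,-0.005,0,0,0,-0.01,0,0,0,-0.015,0,0,0,-0.02,0,0,0,-0.025,0,0,0,-0.03,0,0,0,-0.035,0,0,0,-0.038,0,0,0,-0.038,0]'

```text
time_s: 10.3
eef_pos: [0.5081, -0.0773, 0.2369]
ee_rot: [0.992, -0.124, -0.022, -0.002]
wrist_force: [-27.8, 5.9, -0.4]
grip_width: 0.0
gripper_force: 14.2
```

```bash
python3 - <<'E'
from h import *
lip("l3.png");sh([]);S=get("scene");cv2.imwrite("pics/s3.png",S["image"])
T=dict(np.load("pics/top.npz"));im=T["image"]
cv2.imwrite("pics/c3.png",np.hstack([cv2.resize(S["image"][120:260,190:330],(400,400),interpolation=2),cv2.resize(im[140:280,230:370],(400,400),interpolation=2)]))
E
```

```text
strip n 101 [0.2606 0.2615 0.2621 0.2626 0.2637]
t 10.35 p [ 0.5082 -0.0773  0.237 ] xang -14.3 tilt [-0.042  0.01  -0.999] F [-28.4   5.3  -1.6] w 0.00031522349437378947
```

View pics/c3.png

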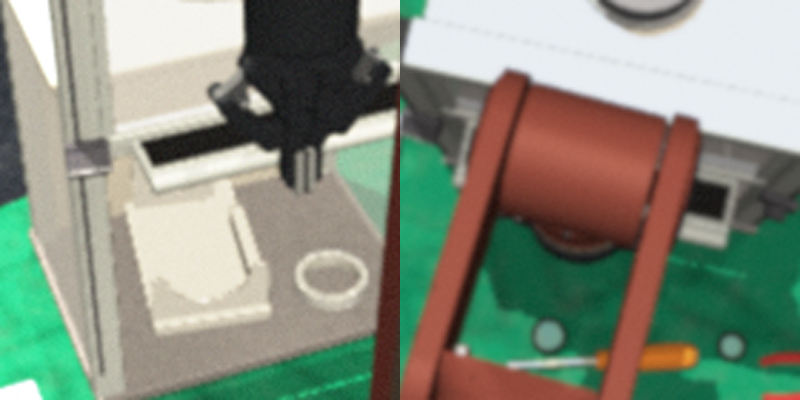

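The scene crop shows the ridge at (85,172), about scene row 180, and the lip's left nose end at (160,172–190), just below ridge height. Next I measure the difference by depth.

```bash
python3 - <<'E'
from h import *
S=dict(np.load("pics/scene.npz"));Q=pts(S);n=np.array([-.969,.248,0]);p0=np.array([.597,.036,0])
for u in(219,221,223,248,252,258):
  print(u)
  for v in range(172,190):
    q=Q[v,u];print(v,int(S["image"][v,u].mean()),"out %.0f z %.1f"%(((q-p0)@n)*1e3,q[2]*1e3),end=" | ")
  print()
T=dict(np.load("pics/top.npz"));P=pts(T)
print([(v,(P[v,338:342,2]*1e3).round().tolist()) for v in range(205,227,2)])
E
```

```text
219
172 87 out 7 z 271.9 | 173 103 out 11 z 272.6 | 174 124 out 9 z 268.2 | 175 128 out 13 z 269.2 | 176 139 out 15 z 268.6 | 177 138 out 13 z 264.8 | 178 151 out 15 z 263.6 | 179 197 out 16 z 261.7 | 180 214 out 17 z 260.3 | 181 135 out 11 z 252.7 | 182 109 out 2 z 242.9 | 183 123 out 4 z 242.5 | 184 125 out 0 z 236.3 | 185 124 out 3 z 236.3 | 186 121 out 2 z 232.7 | 187 109 out 3 z 230.8 | 188 102 out 1 z 226.9 | 189 107 out 4 z 226.8 | 
221
172 91 out 8 z 271.3 | 173 95 out 11 z 271.7 | 174 98 out 13 z 270.5 | 175 105 out 15 z 269.7 | 176 124 out 14 z 266.3 | 177 133 out 14 z 264.4 | 178 154 out 16 z 262.9 | 179 202 out 17 z 261.8 | 180 205 out 18 z 260.3 | 181 143 out 8 z 248.9 | 182 151 out 1 z 241.1 | 183 172 out 1 z 238.5 | 184 178 out -1 z 234.2 | 185 175 out 2 z 233.8 | 186 174 out -3 z 227.3 | 187 173 out 1 z 228.1 | 188 171 out -3 z 222.5 | 189 171 out 1 z 223.1 | 
223
172 91 out 9 z 271.1 | 173 97 out 10 z 269.6 | 174 99 out 11 z 267.7 | 175 101 out 14 z 267.9 | 176 100 out 14 z 265.4 | 177 110 out 13 z 261.8 | 178 142 out 18 z 263.9 | 179 169 out 18 z 261.7 | 180 152 out
[... 1307 characters left out ...]
0 z 261.6 | 179 236 out 43 z 261.6 | 180 235 out 46 z 261.6 | 181 230 out 45 z 258.8 | 182 212 out 47 z 257.6 | 183 182 out 48 z 256.6 | 184 163 out 49 z 254.7 | 185 178 out -192 z 41.6 | 186 195 out -192 z 38.0 | 187 201 out -192 z 34.6 | 188 202 out -190 z 32.6 | 189 205 out -192 z 27.5 | 
[(205, [266.0, 261.0, 265.0, 261.0]), (207, [261.0, 263.0, 264.0, 258.0]), (209, [261.0, 263.0, 263.0, 262.0]), (211, [262.0, 262.0, 261.0, 259.0]), (213, [264.0, 259.0, 264.0, 262.0]), (215, [262.0, 261.0, 259.0, 262.0]), (217, [258.0, 261.0, 257.0, 258.0]), (219, [255.0, 256.0, 258.0, 256.0]), (221, [261.0, 259.0, 262.0, 259.0]), (223, [261.0, 264.0, 259.0, 263.0]), (225, [254.0, 258.0, 260.0, 259.0])]
```

Request:
play_rows --plan '[0,0,-0.002,0,0,0,-0.004,0,0,0,-0.006,0,0,0,-0.006,0,0,0,-0.006,0,0,0,-0.006,0]'

```text
time_s: 11.0
eef_pos: [0.5081, -0.0773, 0.2426]
ee_rot: [0.992, -0.124, -0.022, -0.002]
wrist_force: [-27.7, 5.6, -2.6]
grip_width: -0.0001
gripper_force: 14.0
```

Request:
play_rows --plan '[-0.005,0,0,0,-0.01,0,0,0,-0.015,0,0,0,-0.025,0,0,0,-0.045,0,0,0,-0.07,0,0,0,-0.1,0,0,0,-0.1,0,0,0,-0.1,0,0,0]'

```text
time_s: 11.9
eef_pos: [0.4273, -0.0566, 0.2525]
ee_rot: [0.992, -0.125, 0.002, 0.0]
wrist_force: [0.3, -0.2, 0.2]
grip_width: -0.0003
gripper_force: 0.0
```

```bash
python3 - <<'E'
from h import *
sh([]);S=get("scene");Q=pts(S);n=np.array([-.969,.248,0]);p0=np.array([.597,.036,0])
for u in(221,248,252,258,262):
  print(u)
  for v in range(170,188):
    q=Q[v,u];print(v,int(S["image"][v,u].mean()),"out %.0f z %.1f"%(((q-p0)@n)*1e3,q[2]*1e3),end=" | ")
  print()
lip()
T=dict(np.load("pics/top.npz"));P=pts(T);o=((P-p0)@n)*1e3
k=(abs(P[...,2]-.265)<.02)&(P[...,1]<.01)&(P[...,1]>-.19)
for a in range(20,52,3):
  j=k&(o>=a)&(o<a+3);print(a,j.sum(),(np.median(P[...,2][j])*1e3).round(1),end=" ; ")
E
```

```text
t 11.9 p [ 0.4273 -0.0566  0.2525] xang -14.3 tilt [ 0.004 -0.001 -1.   ] F [ 0.3 -0.2  0.2] w -0.0002919013822153506
221
170 62 out 4 z 273.5 | 171 67 out 5 z 271.7 | 172 69 out 10 z 273.3 | 173 73 out 7 z 268.2 | 174 75 out 10 z 268.5 | 175 84 out 12 z 267.1 | 176 95 out 10 z 263.5 | 177 103 out 15 z 264.8 | 178 120 out 17 z 264.2 | 179 161 out 17 z 261.8 | 180 161 out 19 z 260.6 | 181 108 out 9 z 250.2 | 182 116 out 1 z 241.4 | 183 134 out 1 z 238.5 | 184 137 out 1 z 235.9 | 185 137 out -1 z 232.0 | 186 132 out 1 z 230.5 | 187 134 out 1 z 228.0 | 
248
170 26 out 21 z 272.0 | 171 23 out 24 z 271.8 | 172 18 out 27 z 271.3 | 173 66 out 29 z 271.1 | 174 134 out 27 z 266.8 | 175 186 out 30 z 267.0 | 176 196 out 34 z 267.9 | 177 205 out 41 z 271.2 | 178 221 out 41 z 268.8 | 179 215 out 44 z 268.3 | 180 199 out 46 z 267.6 | 181 174 out 48 z 267.3 | 182 141 out 48 z 265.0 | 183 121 out 46 z 260.9 | 184 129 out -212 z 35.9 | 185 143 out -213 z 31.2 | 186 154 out -210 z 30.6 | 187 156 out -213 z 24.3 | 
252
170 18 out 23 z 271.4 | 171 25 out 26 z 271.2 | 172 64 out 28 z 269.8 | 173 133 out 
[... 726 characters left out ...]
4 159 out -190 z 46.5 | 185 157 out -194 z 40.0 | 186 156 out -193 z 37.1 | 187 156 out -191 z 35.3 | 
262
170 88 out 28 z 268.9 | 171 155 out 28 z 267.1 | 172 182 out 33 z 268.6 | 173 198 out 34 z 267.2 | 174 212 out 43 z 271.7 | 175 219 out 44 z 270.1 | 176 210 out 44 z 267.8 | 177 192 out 48 z 269.0 | 178 161 out 48 z 266.6 | 179 137 out 48 z 264.0 | 180 130 out 46 z 259.4 | 181 149 out -188 z 55.4 | 182 152 out -188 z 51.5 | 183 157 out -190 z 46.7 | 184 152 out -189 z 44.2 | 185 157 out -190 z 39.8 | 186 151 out -190 z 36.7 | 187 156 out -192 z 31.6 | 
strip n 832 [0.269  0.2702 0.2706 0.2711 0.2722]
20 142 270.4 ; 23 131 270.6 ; 26 157 268.3 ; 29 136 266.7 ; 32 127 267.0 ; 35 125 268.5 ; 38 133 268.9 ; 41 142 268.4 ; 44 122 265.6 ; 47 1 264.0 ; 50 0 nan ;
  return _methods._mean(a, axis=axis, dtype=dtype,
  ret = ret.dtype.type(ret / rcount)
```

```bash
python3 -c "
from bench import hand_in
print(hand_in())"
```

```text
the job is handed in; nothing more can be done
None
```

The rocker is switched on. The window's lip edge rests about 3 mm above the ridge, by the depth images, with the arm clear of everything. One departure: the tool could only point straight down, so the shut fingertips raised the window by pressing on the lip's front nose and lifting by friction, not from beneath it. The job is handed in, and no verdict came back.

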